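# Lock a hard drive in the teardown fixture

## Task

Get the hard drive in the clamping fixture ready for opening: with the fingertips push it along its channel until it is fully home against the end stop, then push the toggle clamp's lever over and down, past its dead point, until it snaps into lock with the clamp's plunger pressing on the drive. Only push: do not lift or carry the drive, and leave the spare drive, the screw dish and the screwdriver where they lie.

Things in the scene. Friction and masses are not known exactly. Their poses are not given: they have to be found in the camera images.
- fixture: Fixed aluminium plate 190 (x) x 160 (y) x 12 mm. Origin at table height under its centre, z up, -x side roughly to the robot. On it two dark rails 7 mm high along y (y -62 to +42, x +0.5 to +10.5 and +83.5 to +93.5): a channel 73 mm wide about x = +47, closed at y = -50 by a 14 mm high stop block, open at +y. The steel toggle clamp stands on the near half in the plane y = -20.
- nest (a point): Centre of the drive's underside when it is fully home, on the plate's top: x = +47, y = 0, z = 12 mm on the fixture; fixture axes. The drive starts 18 to 45 mm out along +y and must be pushed along -y to 0 here.
- drive: Hard drive to be clamped: flat metal box 70 (x) x 100 (y) x 11 mm, 0.1 kg, loose in the channel (1.5 mm play each side), lengthwise along y, axes as the fixture's within 1 degree. Origin at the centre of its underside; its top is 23 mm above the table. Its outer end face (+y, 50 mm from the origin) stands clear at the channel's open end.
- lever (a joint): Lever angle: 0 open (upright), grows as it is pushed over to the fixture's -x side and down, 1.326 rad at its hard stop, locked, lying level. Stays where left up to 0.83, where the plunger meets the drive; from there it pushes back with up to 9 N at the grip (most at about 1.0); dead point 1.19; beyond about 1.22 it snaps to the stop by itself.
- lever_pivot (a point): Centre of the lever's pivot pin, at x = -50, y = -20, z = 30 mm on the fixture; fixture axes, the pin along y. The lever points from here in the fixture's x-z plane; its elevation above the -x direction is 1.326 rad minus the joint value: 76 degrees, leaning to -x, when open, and level when locked.
- lever_grip (a point): Where to push: on the axis of the lever's round black rubber grip, 90 mm from the pivot. The grip is 16 to 19 mm thick and reaches from 50 to 113 mm from the pivot. Push on its +x side, which becomes its top. When open, about 50 mm are free between it and the raised arm at this height, more higher up.
- plunger: Sprung plunger with a round rubber foot, 18 mm wide, in the nose of the clamp's arm. Origin at the centre of the foot's underside. When open the arm is raised 60 degrees, its nose 140 mm and the foot 100 mm above the table, over the drive's place; all of the clamp stays at y < +6 mm. Closed, the foot stands on the drive and its spring (4 N/mm) is squeezed 8 mm.
- spare_drive: A second, equal hard drive, 70 x 100 x 11 mm, loose on the table beyond the fixture; leave it. Origin at the centre of its underside.
- screw_dish: Round metal screw dish, 77 mm wide, 15 mm high, loose on the table beside the lever, on the fixture's -y side; leave it. Origin at the centre of its underside.
- driver: Small screwdriver, 156 mm long, 16 mm thick, loose on the table at the fixture's near +y corner; leave it. Origin under its centre.

How it is judged:
By the outcome, as a careful person would: the job done as asked, in the order asked, and still so for the second after the job is handed in, with the robot touching nothing.
It also fails if it takes over 48 s, if anything falls off the work surface, if the arm or the gripper's body presses on something with over 40 N, if the wrist force passes 120 N, or if a joint passes its speed limit or range.

## Robot

A 6-joint arm with a two-finger parallel gripper is mounted at the origin on a cart in front of the work surface, level with it; the furniture and walls round the work are solid. World frame = base frame: x ahead of the robot, y to its left, z up, the work surface at z = 0. Lengths are in mm, angles in rad, forces in N, time in s.
With the tool pointing down it reaches from about 400 to 825 mm from the base axis. Payload 7 kg.
Tool frame: the origin (TCP) lies at the very end of the fingers, on their centre line; the grasp point (between the pads) lies 19 mm behind it (arm.tcp_to_grasp is the y of the grasp point in the tool frame, in mm); y points along the fingers, x is the direction in which the jaws open and shut, and the axes are right-handed (so a half turn about y gives the same grasp; the last joint's range is limited). The gripper opens to 88 mm and grips with 3 to 60 N. Pads are 19 mm wide; open, the fingers measure 130 mm over their backs; the gripper's body (78 mm by 193 mm) begins 47 mm behind the grasp point.
Start: joints at [-0.876, 0.359, 0.012, 0, -1.224, -0.288], TCP at [267.051, -619.902, 226.561] pointing down, gripper open.
Joint ranges: [-3.07, 3.07], [-1.43, 2.12], [-1.02, 1.25], [-3.03, 1.67], [-3.05, -0], [-3.03, 3.03]. Speed limits (rad/s): [2.39, 2.39, 3.01, 3.14, 3.14, 3.14].

## Interface

Orientations are given as a rotation vector (axis times angle).
In Python, from cell import arm, optics, ticket gives the robot as it stands. The module is installed in compiled form; this text tells all that it offers.
- The arm moves only by the tool drive_tool, never from a script. Its argument "steps" is a list of rows, each a list of 5 numbers: the shift along the tool's x, y, z as a fraction of full scale, then the turn about the tool's y as a fraction of full scale, then the opening, from 0 (shut) to 1 (fully open). In form: [[tx, ty, tz, turn, hand], ...]. A call has exactly 8 rows; each row is the pose to reach, as a shift and turn from the pose commanded when the call began, along the tool's axes at that moment, turning the shorter way round; what a row does not reach only later rows make up. Full scale, the value 1, is 100 cm for a shift and pi rad for a turn. A row lasts 1/8 s, in which the tool goes at most 62.5 mm and 10.7 degrees, less where a joint would pass 70% of its speed; a pose out of reach is approached as far as the arm can. A call with a number of a shift or a turn outside -1 to 1 is refused whole. A call with a gripper value outside its range is refused whole. The fingers move at their own pace and stop on an object; "force" is the grip in N (left out, the last holds). Time passes only in rows, so rows that repeat a pose let the fingers close, or fill a call up. It gives the time, the measured TCP pose, the force and the opening at its end, in the units of the state.
- arm.state(): the state, without advancing time (a new reading comes with each control period).
- optics.camera(name): name is "side" or "top" or "wrist"; returns a dict with "image" (420x560x3 uint8, red, green, blue), "fovy" (degrees; the focal length in pixels is half the picture's height over the tangent of half this angle, whatever the lens; pixels are square), "cx", "cy" (the principal point, pixels), "dist_coeffs" ([k1, k2, p1, p2, k3] as OpenCV has them; the pictures are not rectified), "R" (3x3) and "t" (3): a world point X has camera coordinates R X + t; the wrist camera has in their place "T_tool_cam" (4x4, takes a point from camera to tool coordinates, whose origin is the TCP and whose axes are the tool frame's). Camera axes: x right, y down, z forward; pixel columns grow to the right and rows downward; lengths in mm; the calibration is good to about 2 mm. A picture is of the moment at which its call begins: read the wrist's pose just before it. There is no depth.
- ticket.close_job(): hands the job in, once; it reports no verdict.
The state is a dict: "time_s": time; "qpos": joint angles; "joint_vel": joint speeds; "joint_torque": joint torques, N m; "tool_pos": TCP position; "orientation": TCP orientation; "contact_force": force on the tool from outside, world axes, zero at the start; "ft_torque": the same for the moment, N m; "opening": opening from 0.0 (shut) to 1.0 (fully open).
Only numpy, scipy, OpenCV 4.12 (cv2) and the standard library are available. Lean on these libraries where they do the work, as an engineer would, in place of code of your own. Each camera call takes 0.05 s, during which the arm holds its last target.

## Working session

There is one attempt and no reset: what is moved stays moved. The work goes in short steps, Python scripts to look and compute and a tool call to move; the robot and the scene stay as the last step left them, time stands still between calls to the robot, and variables do not carry over. Pictures are saved under pics/ and viewed, and the job is handed in when it is done.

Besides the shell and the picture viewer there is one more tool, called after "Request:" as a command line: name --pt "numbers of a row" for each row, then --argument value for the rest. drive_tool: Moves the arm, as the interface text tells. Shift numbers are shares of 100 cm and turn numbers shares of pi rad, none past 1 either way. Its arguments: {"type":"object","properties":{"steps":{"type":"array","items":{"type":"array","items":{"type":"number"}}},"force":{"type":"number"}},"required":["steps"]}

```bash
mkdir -p pics
python3 - <<'E'
from cell import arm, optics, ticket
import cv2, numpy as np
print(arm.state())
for n in ("side","top"):
    c=optics.camera(n); cv2.imwrite(f"pics/{n}0.png",cv2.cvtColor(c["image"],cv2.COLOR_RGB2BGR))
    np.save(f"{n}0.npy",{k:v for k,v in c.items()},allow_pickle=True)
    print(n,{k:v for k,v in c.items() if k!="image"})
E
```

```text
{'time_s': 0.0, 'qpos': array([-8.75883936e-01,  3.59407580e-01,  1.10440161e-02, -3.72142964e-04,
       -1.22409252e+00, -2.88060242e-01]), 'joint_vel': array([ 0.00048868,  0.00034934,  0.00105335, -0.00037486,  0.00145633,
       -0.0008412 ]), 'joint_torque': array([ 1.42088484e-03, -5.82714593e+01,  2.93060911e+01,  6.99731067e+00,
        6.72025941e-03, -2.31981066e-04]), 'tool_pos': array([ 266.86906179, -619.46145932,  225.59888077]), 'orientation': array([-0.98696547, -1.50252646,  1.50105995]), 'contact_force': array([ 0.15598969, -0.09025272, -0.07391758]), 'ft_torque': array([0.05346014, 0.0259411 , 0.01817905]), 'opening': 0.9998991242931005}
side {'fovy': 43.242580646490744, 'cx': 282.1951276686793, 'cy': 206.7987877531683, 'dist_coeffs': array([-0.19870751,  0.        ,  0.        ,  0.        ,  0.        ]), 'R': array([[ 0.99828734,  0.05219414,  0.02642266],
       [ 0.04874638, -0.4924305 , -0.86898561],
       [-0.03234463,  0.86878534, -0.49413141]]), 't': array([-566.29372777,  168.01142345,  977.62767835])}
top {'fovy': 49.187316406873194, 'cx': 273.5382297678346, 'cy': 214.71396857617864, 'dist_coeffs': array([-0.11186537,  0.        ,  0.        ,  0.        ,  0.        ]), 'R': array([[-0.02839268, -0.99955182,  0.00948758],
       [-0.99433021,  0.02726878, -0.1027806 ],
       [ 0.10247582, -0.012352  , -0.9946588 ]]), 't': array([215.79339391, 577.88021312, 872.82998645])}
```

View pics/side0.png

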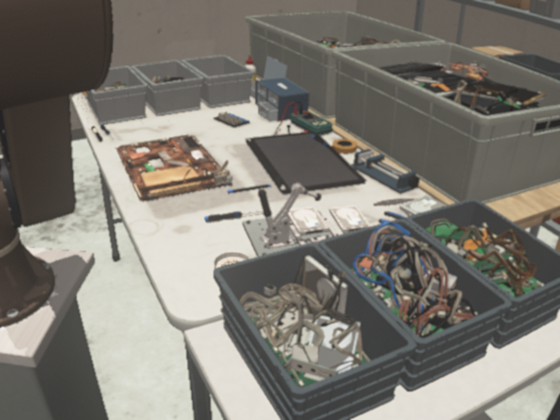

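View pics/top0.png

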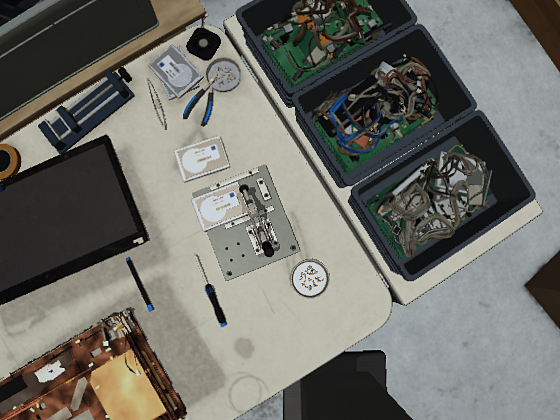

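The top view shows the fixture plate at about (250,222), the drive at (215,207), the spare at (202,158), the dish at (310,278) and the driver at (212,295). I'll zoom in on these.

Run:
```python
import cv2
a=cv2.imread("pics/top0.png")[125:315,160:345]; cv2.imwrite("pics/top0z.png",cv2.resize(a,None,fx=3.1,fy=3.1,interpolation=cv2.INTER_CUBIC))
a=cv2.imread("pics/side0.png")[170:280,190:390]; cv2.imwrite("pics/side0z.png",cv2.resize(a,None,fx=4,fy=4,interpolation=cv2.INTER_CUBIC))
```

```text
(no output)
```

View pics/top0z.png

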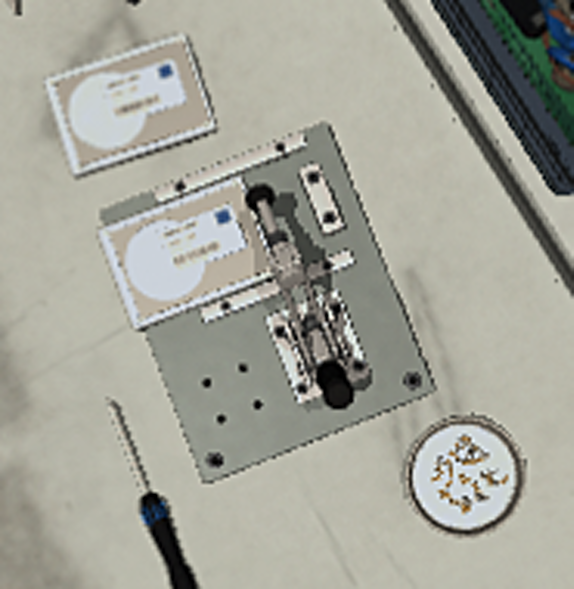

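View pics/side0z.png

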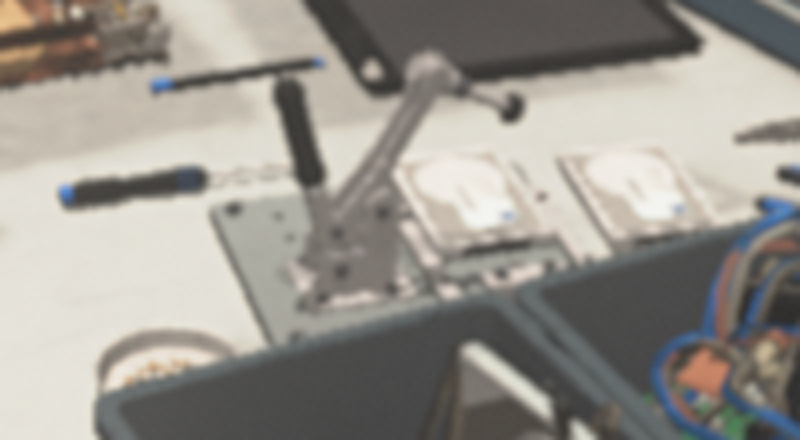

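```bash
cat > h.py <<'E'
import numpy as np, cv2
def ray(c,uv):
    f=210/np.tan(np.radians(c["fovy"]/2)); K=np.array([[f,0,c["cx"]],[0,f,c["cy"]],[0,0,1]])
    p=cv2.undistortPoints(np.array(uv,float).reshape(-1,1,2),K,np.array(c["dist_coeffs"]))[:,0]
    d=np.c_[p,np.ones(len(p))]@c["R"]; o=-c["R"].T@c["t"]; return o,d
def onz(c,uv,z):
    o,d=ray(c,uv); s=(z-o[2])/d[:,2]; return o+s[:,None]*d
def proj(c,X):
    f=210/np.tan(np.radians(c["fovy"]/2)); K=np.array([[f,0,c["cx"]],[0,f,c["cy"]],[0,0,1]])
    return cv2.projectPoints(np.array(X,float).reshape(-1,3),cv2.Rodrigues(c["R"])[0],c["t"],K,np.array(c["dist_coeffs"]))[0][:,0]
def tri(c1,u1,c2,u2):
    o1,d1=ray(c1,[u1]);o2,d2=ray(c2,[u2]);A=np.c_[d1[0],-d2[0]];s=np.linalg.lstsq(A,o2-o1,rcond=None)[0]
    a=o1+s[0]*d1[0];b=o2+s[1]*d2[0];return (a+b)/2,np.linalg.norm(a-b)
E
python3 - <<'E'
from h import *
t=np.load("top0.npy",allow_pickle=True).item();s=np.load("side0.npy",allow_pickle=True).item()
z=lambda p:np.array(p,float)/3.1+[160,125]-0.34
zs=lambda p:np.array(p,float)/4+[190,170]-0.4
P=onz(t,z([(326,122),(434,390),(205,483)]),12); print("plate +x-y, -x-y, -x+y",P)
e1=P[0]-P[1];e2=P[2]-P[1]
print("yaw x",np.degrees(np.arctan2(e1[1],e1[0])),np.linalg.norm(e1),"yaw y",np.degrees(np.arctan2(-e2[0],e2[1])),np.linalg.norm(e2))
cen=(P[0]+P[2])/2; yaw=np.radians((np.degrees(np.arctan2(e1[1],e1[0]))*190+np.degrees(np.arctan2(-e2[0],e2[1]))*160)/350)
print("centre",cen,np.degrees(yaw))
R=np.array([[np.cos(yaw),-np.sin(yaw)],[np.sin(yaw),np.cos(yaw)]])
F=lambda p:(np.array(p)[:,:2]-cen[:2])@R
D=onz(t,z([(98,230),(137,328),(242,180)]),23);print("drive corners fix",F(D), D)
D=onz(t,z([(46,80),(77,175),(215,128),(184,35)]),11);print("spare",F(D),D)
D=onz(t,z([(466,474)]),15);print("dish",F(D),D)
D=onz(t,z([(115,402),(150,500),(190,589)]),8);print("driver",F(D),D)
# grip side
X,e=tri(t,z((335,378)),s,zs((289,88)));print("grip top",X,e,F([X]))
def W(x,y,zz): return np.r_[cen[:2]+R@[x,y],zz]
print("grip pred",W(-50-90*np.cos(1.326),-20,30+90*np.sin(1.326)))
print("side proj piv, grip, tip", proj(s,[W(-50,-20,30),W(-50-113*np.cos(1.326),-20,30+113*np.sin(1.326)),W(-95,-80,12),W(-95,80,12),W(95,-80,12),W(47,78,23)]))
print("top proj", proj(t,[W(-50,-20,30),W(-50-113*np.cos(1.326),-20,30+113*np.sin(1.326))]))
print("base dist",np.linalg.norm(cen[:2]))
E
```

```text
plate +x-y, -x-y, -x+y [[689.17867812 214.10802944  12.        ]
 [512.52152451 149.46955087  12.        ]
 [457.32808139 297.47842671  12.        ]]
yaw x 20.09746592998616 188.1113575291176 yaw y 20.450802627386658 157.9650071755287
centre [573.25337975 255.79322808  12.        ] 20.258991277369244
drive corners fix [[ 81.1133396   83.44960031]
 [ 12.98231625  82.67819755]
 [ 76.86187999 -14.24554492]] [[620.45318974 362.16703872  23.        ]
 [556.80406448 337.85201745  23.        ]
 [650.29307733 269.04347876  23.        ]]
spare [[189.80526171  81.5800543 ]
 [122.50326533  84.72588246]
 [117.85081386 -10.39485684]
 [183.95925826 -13.96974323]] [[723.06846146 398.04927865  11.        ]
 [658.84067995 377.6962191   11.        ]
 [687.41295741 286.84895547  11.        ]
 [750.66959119 306.3862152   11.        ]]
dish [[-150.9230246   -77.28798784]] [[458.42897437 131.02725376  15.        ]]
driver [[ -24.56862354  114.7133783 ]
 [ -91.37510753  116.42999218]
 [-153.4651242   113.27453545]] [[510.48349932 354.90285694   8.        ]
 [447.21546216 333.38057683   8.        ]
 [390.05914159 308.92077113   8.        ]]
grip top [514.4424333 212.1283757 137.6812609] 6.722923691805522 [[-70.29230411 -20.59948394]]
grip pred [512.80890255 212.16445848 117.31680364]
side proj piv, grip, tip [[272.09643148 234.63371376]
 [260.06409693 190.9797799 ]
 [259.12113161 260.32143967]
 [240.94815851 221.20971292]
 [344.53554545 246.79721096]
 [299.8899063  209.68437804]]
top proj [[263.96423748 240.61453025]
 [269.1878181  252.49756254]]
base dist 627.7337117990696
```

Run:
```python
from h import *
from cell import arm,optics
from scipy.spatial.transform import Rotation as Ro
s=arm.state(); R=Ro.from_rotvec(s["orientation"]).as_matrix(); print(R.round(3)); print("tool x yaw",np.degrees(np.arctan2(R[1,0],R[0,0])))
c=optics.camera("wrist"); print(c["T_tool_cam"].round(2)); cv2.imwrite("pics/w0.png",c["image"][:,:,::-1])
```

```text
[[-0.396 -0.001 -0.918]
 [ 0.918  0.001 -0.396]
 [ 0.001 -1.     0.   ]]
tool x yaw 113.30077015243585
[[   1.     -0.     -0.     -0.54]
 [   0.     -0.26    0.96 -158.74]
 [  -0.     -0.96   -0.26   71.06]
 [   0.      0.      0.      1.  ]]
```

View pics/w0.png

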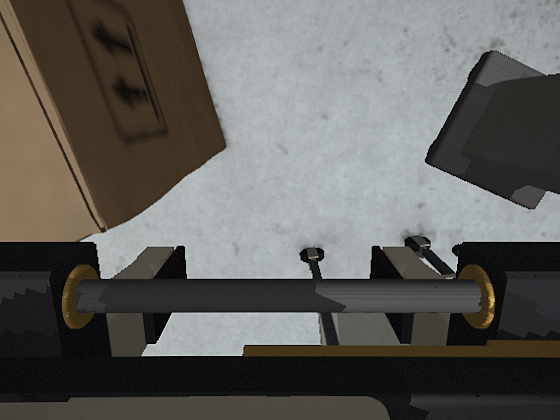

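Wrist view shows only floor and the two fingers. Plan: keep the tool yaw along fixture y (110.3°) for both jobs. I'll push the drive with the back of one open finger, so the body stays clear of the clamp, then shut the gripper to push the lever.

```bash
cat >> h.py <<'E'
from scipy.spatial.transform import Rotation as Ro
YAW=np.radians(20.3); CEN=np.array([573.3,255.8])
RF=np.array([[np.cos(YAW),-np.sin(YAW)],[np.sin(YAW),np.cos(YAW)]])
def W(x,y,z): return np.r_[CEN+RF@np.array([x,y],float),z]
def F(p): return np.r_[RF.T@(np.array(p)[:2]-CEN),p[2]]
def st(s):
    R=Ro.from_rotvec(s["orientation"]).as_matrix()
    print("t",round(s["time_s"],2),"fix",F(s["tool_pos"]).round(1),"yawfix",round(np.degrees(np.arctan2(R[1,0],R[0,0])-YAW),2),"tilt",R[2].round(3),"Ffix",np.r_[RF.T@s["contact_force"][:2],s["contact_force"][2]].round(2),"open",round(s["opening"],3),"q",np.round(s["qpos"],2))
    return R
def plan(s,targets):
    R=st(s)
    for t in targets: print("shift cm/100", ((R.T@(W(*t)-s["tool_pos"]))/1000).round(4), "for",t)
E
python3 - <<'E'
from h import *
from cell import arm
t=np.load("top0.npy",allow_pickle=True).item()
print("bin corner at z0/120",onz(t,[(410,275)],0),onz(t,[(410,275)],120))
plan(arm.state(),[(47,165,280),(47,160,120)])
E
```

```text
bin corner at z0/120 [[456.00890034 -74.3169243    0.        ]] [[460.58293534 -37.35978657 120.        ]]
t 0.15 fix [-591.1 -714.7  225.9] yawfix 93.0 tilt [ 0.001 -1.     0.   ] Ffix [-0.44  0.17 -0.  ] open 0.994 q [-0.88  0.36  0.01 -0.   -1.22 -0.29]
shift cm/100 [ 0.8452 -0.0532 -0.6832] for (47, 165, 280)
shift cm/100 [ 0.84    0.1068 -0.683 ] for (47, 160, 120)
```

Request:
drive_tool --pt "0.03 -0.05 -0.02 0 1" --pt "0.1 -0.054 -0.08 0.017 1" --pt "0.15 -0.054 -0.12 0.017 1" --pt "0.2 -0.054 -0.16 0.017 1" --pt "0.25 -0.054 -0.2 0.017 1" --pt "0.3 -0.054 -0.24 0.017 1" --pt "0.35 -0.054 -0.28 0.017 1" --pt "0.4 -0.054 -0.32 0.017 1"

```text
time_s: 1.15
tool_pos: [392.3, -161.6, 280.7]
orientation: [-1.022, -1.465, 1.464]
contact_force: [0.9, 0.1, -0.4]
opening: 1.004
```

Run:
```python
from h import *
from cell import arm
plan(arm.state(),[(47,165,280),(47,160,120)])
```

```text
t 1.15 fix [-314.6 -328.7  280.7] yawfix 89.94 tilt [-0.    -1.    -0.001] Ffix [ 0.86 -0.23 -0.39] open 1.004 q [ 0.08 -0.11 -0.41 -0.   -1.27 -1.3 ]
shift cm/100 [ 0.4941  0.0009 -0.361 ] for (47, 165, 280)
shift cm/100 [ 0.4891  0.1609 -0.3609] for (47, 160, 120)
```

Request:
drive_tool --pt "0.05 0 -0.036 0 1" --pt "0.1 0 -0.072 0 1" --pt "0.15 0 -0.108 0 1" --pt "0.2 0 -0.145 0 1" --pt "0.25 0 -0.182 0 1" --pt "0.3 0 -0.218 0 1" --pt "0.35 0 -0.255 0 1" --pt "0.4 0 -0.292 0 1"

```text
time_s: 2.15
tool_pos: [528.0, 314.9, 280.4]
orientation: [-1.021, -1.465, 1.465]
contact_force: [1.4, -0.7, 0.3]
opening: 1.004
```

Request:
drive_tool --pt "0.04 0 -0.03 0 1" --pt "0.064 0 -0.047 0 1" --pt "0.064 0.05 -0.047 0 1" --pt "0.064 0.1 -0.047 0 1" --pt "0.064 0.15 -0.047 0 1" --pt "0.064 0.17 -0.047 0 1" --pt "0.064 0.17 -0.047 0 1" --pt "0.064 0.17 -0.047 0 1"

```text
time_s: 3.15
tool_pos: [550.4, 389.7, 111.7]
orientation: [-1.021, -1.466, 1.464]
contact_force: [-0.4, 0.0, 0.9]
opening: 1.001
```

Run:
```python
from h import *
from cell import arm,optics
plan(arm.state(),[(47,165,110),(47,165,15)])
c=optics.camera("top"); cv2.imwrite("pics/top1.png",cv2.resize(c["image"][125:315,140:345,::-1],None,fx=3,fy=3,interpolation=cv2.INTER_CUBIC))
c=optics.camera("wrist"); cv2.imwrite("pics/w1.png",c["image"][:,:,::-1])
```

```text
t 3.15 fix [ 25.  133.5 111.7] yawfix 89.96 tilt [ 0.    -1.    -0.001] Ffix [-0.35  0.15  0.94] open 1.001 q [ 0.9   0.44 -0.13  0.   -0.99 -2.12]
shift cm/100 [ 0.0315  0.0018 -0.022 ] for (47, 165, 110)
shift cm/100 [ 0.0315  0.0968 -0.0219] for (47, 165, 15)
```

View pics/top1.png

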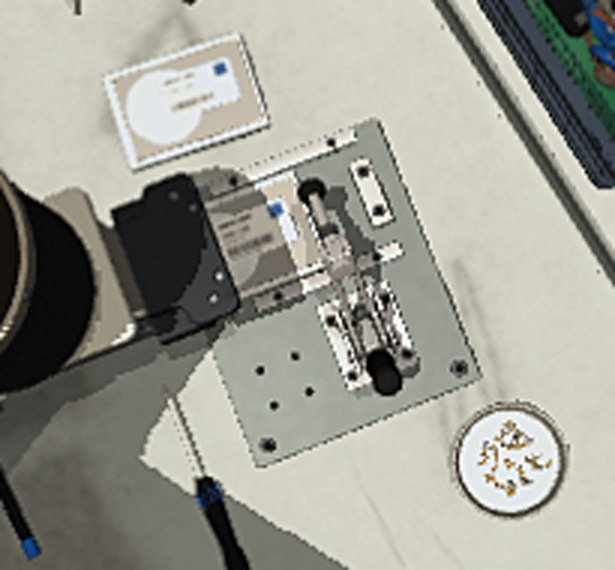

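View pics/w1.png

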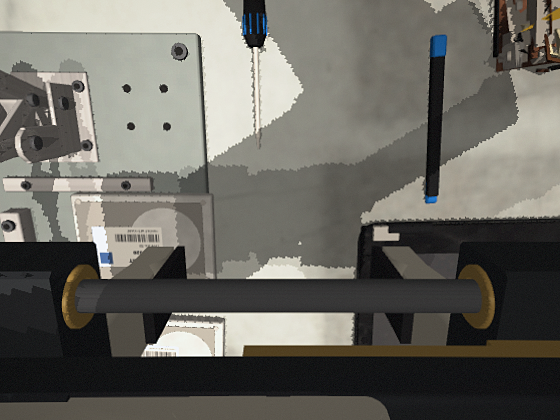

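Run:
```python
from h import *
t=np.load("top0.npy",allow_pickle=True).item()
for z in (0,20):
  for p in onz(t,[(105,137),(147,240),(127,190)],z): print(z,F(p).round(0))
```

```text
0 [277. 209.   0.]
0 [ 41. 200.   0.]
0 [153. 203.   0.]
20 [269. 204.  20.]
20 [ 38. 195.  20.]
20 [147. 198.  20.]
```

Top view: the arm hovers over the drive's end. The wrist view shows the tablet's corner at (365,220), under where the far finger would land. I'll narrow the opening to about 58 mm so the far finger stays short of the tablet.

Request:
drive_tool --pt "0.008 0 -0.018 0 0.66" --pt "0.008 0 -0.018 0 0.66" --pt "0.008 0.02 -0.018 0 0.66" --pt "0.008 0.04 -0.018 0 0.66" --pt "0.008 0.052 -0.018 0 0.66" --pt "0.008 0.052 -0.018 0 0.66" --pt "0.008 0.052 -0.018 0 0.66" --pt "0.008 0.052 -0.018 0 0.66"

```text
time_s: 4.25
tool_pos: [564.3, 403.3, 59.5]
orientation: [-1.021, -1.466, 1.463]
contact_force: [-0.1, -0.0, -0.2]
opening: 0.659
```

Run:
```python
from h import *
from cell import arm,optics
plan(arm.state(),[(42,140,15)])
for n in ("side","wrist","top"):
  c=optics.camera(n); im=c["image"][:,:,::-1]
  if n=="side": im=cv2.resize(im[150:290,190:390],None,fx=4,fy=4,interpolation=cv2.INTER_CUBIC)
  if n=="top": im=cv2.resize(im[125:315,140:345],None,fx=3,fy=3,interpolation=cv2.INTER_CUBIC)
  cv2.imwrite(f"pics/{n}2.png",im)
```

```text
t 4.25 fix [ 42.8 141.5  59.5] yawfix 89.96 tilt [ 0.001 -1.    -0.001] Ffix [-0.1   0.01 -0.16] open 0.659 q [ 0.9   0.52 -0.14  0.   -0.91 -2.12]
shift cm/100 [-0.0015  0.0445  0.0008] for (42, 140, 15)
```

View pics/side2.png

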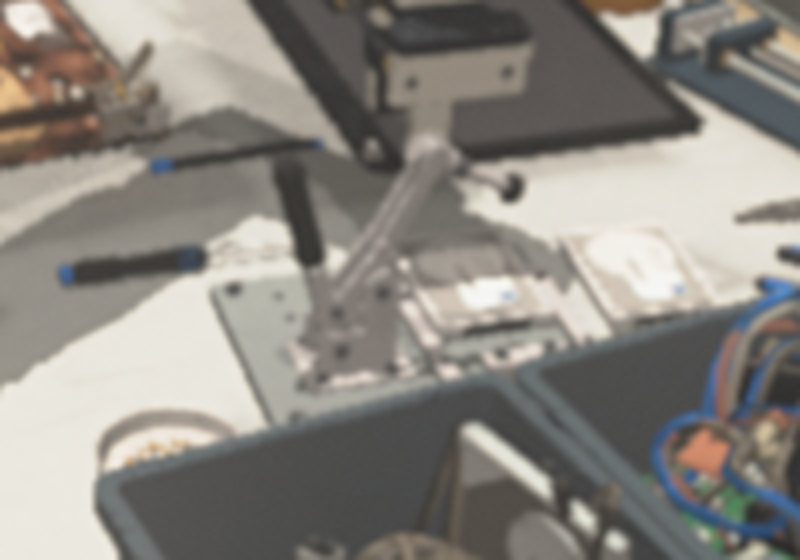

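View pics/wrist2.png

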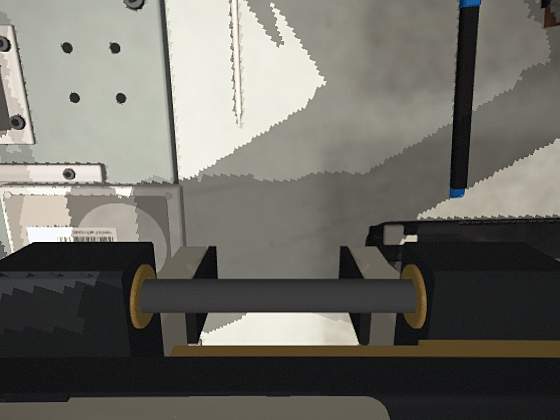

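View pics/top2.png

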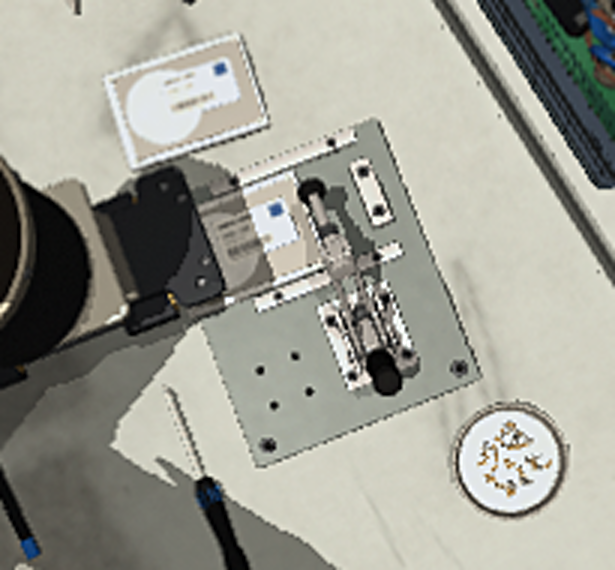

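Run:
```python
from h import *
from cell import arm,optics
s=arm.state(); c=optics.camera("wrist"); R=Ro.from_rotvec(s["orientation"]).as_matrix()
T=c["T_tool_cam"]; A=R@T[:3,:3]; o=R@T[:3,3]+s["tool_pos"]
c["R"]=A.T; c["t"]=-A.T@o
for uv,z in [((182,200),23),((184,235),23),((178,183),12),((372,226),10),((372,226),20)]: print(uv,z,F(onz(c,[uv],z)[0]).round(1))
# tip corner projections
for tx in (-29,-40,-50):
  for tz in (10,-10): print(tx,tz,proj(c,[s["tool_pos"]+R@[tx,0,tz]]).round(0), "back40",proj(c,[s["tool_pos"]+R@[tx,-40,tz]]).round(0))
```

```text
(182, 200) 23 [20.3 87.3 23. ]
(184, 235) 23 [41. 87. 23.]
(178, 183) 12 [12.8 82.7 12. ]
(372, 226) 10 [ 40.  197.9  10. ]
(372, 226) 20 [ 36.7 195.2  20. ]
-29 10 [[217. 244.]] back40 [[199. 284.]]
-29 -10 [[219. 282.]] back40 [[202. 332.]]
-40 10 [[194. 244.]] back40 [[169. 284.]]
-40 -10 [[197. 282.]] back40 [[173. 332.]]
-50 10 [[173. 244.]] back40 [[141. 284.]]
-50 -10 [[176. 282.]] back40 [[147. 332.]]
```

The wrist view puts the drive's outer end at y≈87 (the top view said 83), and the finger's outer face at about 91.5. I'll descend to z≈16.

Request:
drive_tool --pt "0 0.015 0.004 0 0.66" --pt "0 0.03 0.004 0 0.66" --pt "0 0.04 0.004 0 0.66" --pt "0 0.0435 0.004 0 0.66" --pt "0 0.0435 0.004 0 0.66" --pt "-0.002 0.0435 0.004 0 0.66" --pt "-0.005 0.0435 0.004 0 0.66" --pt "-0.008 0.0435 0.004 0 0.66"

```text
time_s: 5.45
tool_pos: [563.2, 393.9, 15.4]
orientation: [-1.021, -1.465, 1.464]
contact_force: [0.2, -0.5, 0.1]
opening: 0.661
```

Run:
```python
from h import *
from cell import arm,optics
plan(arm.state(),[(39,103,16)])
```

```text
t 5.45 fix [ 38.4 133.   15.4] yawfix 89.94 tilt [ 0. -1. -0.] Ffix [ 0.04 -0.56  0.14] open 0.661 q [ 0.89  0.56 -0.19 -0.   -0.82 -2.11]
shift cm/100 [-0.03   -0.0006 -0.0006] for (39, 103, 16)
```

Request:
drive_tool --pt "0.003 0 0 0 0.66" --pt "0.003 0 -0.008 0 0.66" --pt "0.0 0 -0.008 0 0.66" --pt "-0.006 0 -0.008 0 0.66" --pt "-0.012 0 -0.008 0 0.66" --pt "-0.018 0 -0.008 0 0.66" --pt "-0.023 0 -0.008 0 0.66" --pt "-0.027 0 -0.008 0 0.66"

```text
time_s: 6.45
tool_pos: [580.0, 371.1, 15.1]
orientation: [-1.021, -1.464, 1.464]
contact_force: [-0.4, -0.2, 0.3]
opening: 0.658
```

Run:
```python
from h import *
from cell import arm,optics
plan(arm.state(),[(47,100,16)])
for n in ("side","wrist","top"):
  c=optics.camera(n); im=c["image"][:,:,::-1]
  if n=="side": im=cv2.resize(im[150:290,190:390],None,fx=4,fy=4,interpolation=cv2.INTER_CUBIC)
  if n=="top": im=cv2.resize(im[125:315,140:345],None,fx=3,fy=3,interpolation=cv2.INTER_CUBIC)
  cv2.imwrite(f"pics/{n}3.png",im)
```

```text
t 6.45 fix [ 46.2 105.8  15.1] yawfix 89.93 tilt [ 0. -1. -0.] Ffix [-0.47 -0.04  0.31] open 0.658 q [ 0.85  0.56 -0.18 -0.   -0.82 -2.07]
shift cm/100 [-0.0058 -0.0009 -0.0008] for (47, 100, 16)
```

View pics/side3.png

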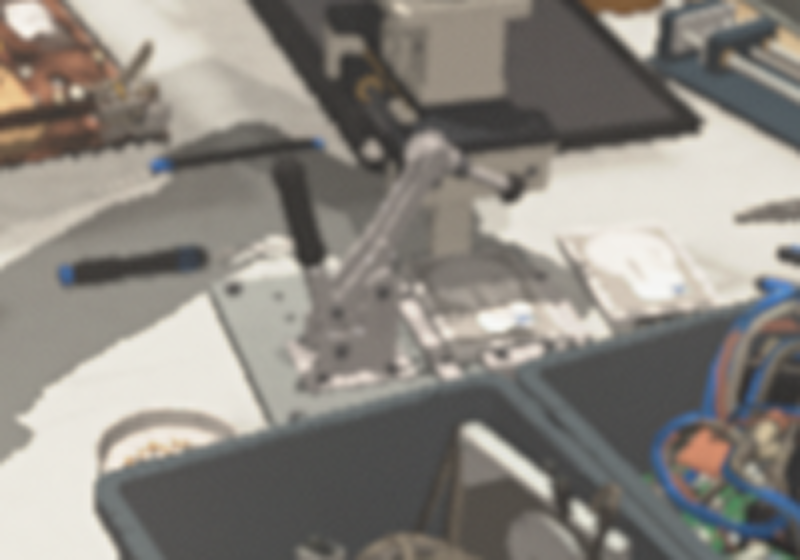

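View pics/top3.png

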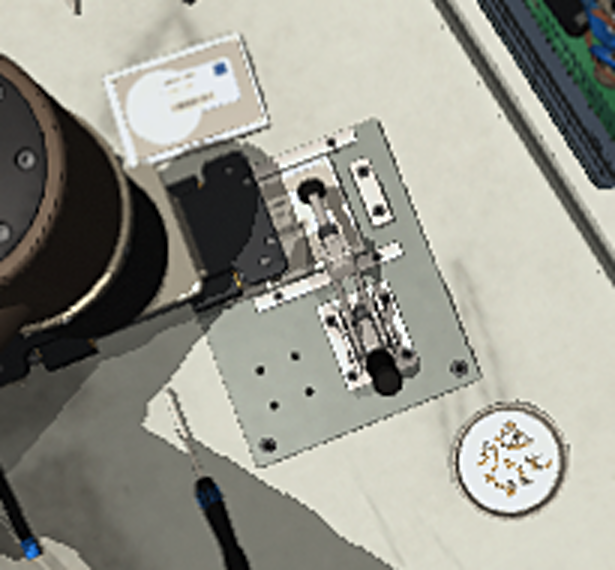

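View pics/wrist3.png

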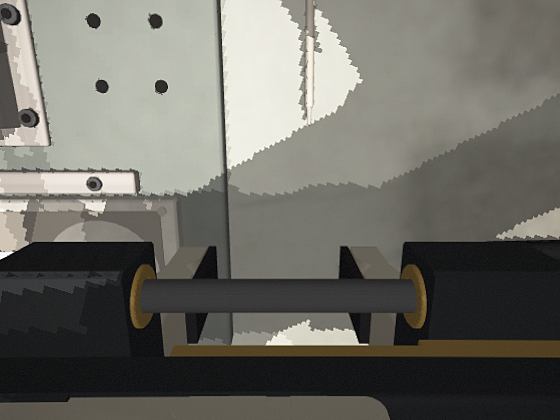

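The drive has moved in and is close to the stop, and the body is clear of the arm. I'll push the rest in small steps while watching force.

Request:
drive_tool --pt "-0.002 0 0 0 0.66" --pt "-0.003 0 0 0 0.66" --pt "-0.004 0 0 0 0.66" --pt "-0.005 0 0 0 0.66" --pt "-0.006 0 0 0 0.66" --pt "-0.007 0 0 0 0.66" --pt "-0.007 0 0 0 0.66" --pt "-0.007 0 0 0 0.66"

```text
time_s: 7.6
tool_pos: [582.2, 364.7, 15.0]
orientation: [-1.021, -1.464, 1.465]
contact_force: [-0.0, -0.4, 0.1]
opening: 0.66
```

Run:
```python
from h import *
from cell import arm
plan(arm.state(),[(47,100,16)])
```

```text
t 7.6 fix [46.1 99.1 15. ] yawfix 89.94 tilt [-0. -1.  0.] Ffix [-0.17 -0.36  0.11] open 0.66 q [ 0.84  0.56 -0.19  0.   -0.82 -2.06]
shift cm/100 [ 0.0009 -0.001  -0.0009] for (47, 100, 16)
```

Request:
drive_tool --pt "-0.0005 0 0 0 0.66" --pt "-0.001 0 0 0 0.66" --pt "-0.0015 0 0 0 0.66" --pt "-0.002 0 0 0 0.66" --pt "-0.0025 0 0 0 0.66" --pt "-0.003 0 0 0 0.66" --pt "-0.003 0 0 0 0.66" --pt "-0.003 0 0 0 0.66"

```text
time_s: 8.6
tool_pos: [583.3, 362.0, 15.1]
orientation: [-1.021, -1.465, 1.465]
contact_force: [0.2, 0.7, -0.7]
opening: 0.662
```

Run:
```python
from h import *
from cell import arm,optics
s=arm.state();R=plan(s,[(47,100,16)])
R=Ro.from_rotvec(s["orientation"]).as_matrix();c=optics.camera("wrist")
cv2.imwrite("pics/wrist4.png",c["image"][:,:,::-1])
T=c["T_tool_cam"]; A=R@T[:3,:3]; o=R@T[:3,3]+s["tool_pos"]
c["R"]=A.T; c["t"]=-A.T@o
np.save("wrist4.npy",c,allow_pickle=True)
```

```text
t 8.6 fix [46.2 96.1 15.1] yawfix 89.94 tilt [-0. -1.  0.] Ffix [ 0.42  0.64 -0.65] open 0.662 q [ 0.84  0.56 -0.19  0.   -0.82 -2.06]
shift cm/100 [ 0.0039 -0.0009 -0.0008] for (47, 100, 16)
```

View pics/wrist4.png

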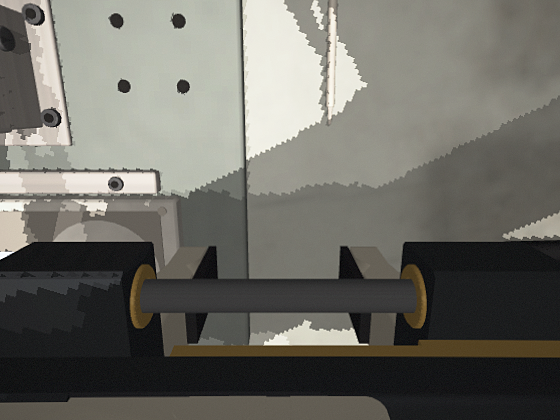

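Run:
```python
from h import *
c=np.load("wrist4.npy",allow_pickle=True).item()
for uv,z in [((159,180),19),((178,205),23),((179,235),23),((246,150),12),((246,220),12)]: print(uv,z,F(onz(c,[uv],z)[0]).round(1))
```

```text
(159, 180) 19 [ 5.  43.8 19. ]
(178, 205) 23 [15.2 52.3 23. ]
(179, 235) 23 [29.  51.7 23. ]
(246, 150) 12 [-7.2 81.4 12. ]
(246, 220) 12 [25.5 80.6 12. ]
```

Measured with the rail end (true 42, reads 43.8) and plate edge (true 80, reads 81) as references, the drive end is at about 50.5. I'll push on until force rises.

Request:
drive_tool --pt "-0.0005 0 0 0 0.66" --pt "-0.001 0 0 0 0.66" --pt "-0.0015 0 0 0 0.66" --pt "-0.002 0 0 0 0.66" --pt "-0.002 0 0 0 0.66" --pt "-0.002 0 0 0 0.66" --pt "-0.002 0 0 0 0.66" --pt "-0.002 0 0 0 0.66"

```text
time_s: 9.65
tool_pos: [583.7, 361.5, 15.2]
orientation: [-1.02, -1.466, 1.463]
contact_force: [-4.8, 5.3, 0.5]
opening: 0.659
```

Run:
```python
from h import *
from cell import arm
plan(arm.state(),[(47,100,16)])
```

```text
t 9.65 fix [46.5 95.5 15.2] yawfix 89.97 tilt [ 0.001 -1.    -0.001] Ffix [-2.65  6.6   0.45] open 0.659 q [ 0.84  0.56 -0.19 -0.   -0.82 -2.05]
shift cm/100 [ 0.0045 -0.0008 -0.0005] for (47, 100, 16)
```

Force rose to 6.6 N while the arm stalled: it's against the stop. One firmer push, then back off.

Request:
drive_tool --pt "-0.001 0 0 0 0.66" --pt "-0.0015 0 0 0 0.66" --pt "-0.0015 0 0 0 0.66" --pt "-0.0015 0 0 0 0.66" --pt "-0.0015 0 0 0 0.66" --pt "-0.0015 0 0 0 0.66" --pt "-0.0015 0 0 0 0.66" --pt "-0.0015 0 0 0 0.66"

```text
time_s: 10.65
tool_pos: [584.0, 361.4, 15.3]
orientation: [-1.019, -1.468, 1.462]
contact_force: [-5.5, 10.7, -0.3]
opening: 0.654
```

Request:
drive_tool --pt "0.003 0 0 0 0.66" --pt "0.01 0 0 0 0.66" --pt "0.02 -0.01 0 0 0.66" --pt "0.03 -0.05 0 0 0.66" --pt "0.04 -0.1 0 0 0.66" --pt "0.04 -0.15 0 0 0.66" --pt "0.04 -0.19 0 0 0.66" --pt "0.04 -0.2 0 0 0.66"

```text
time_s: 11.65
tool_pos: [571.6, 397.4, 219.8]
orientation: [-1.022, -1.47, 1.46]
contact_force: [-0.2, -0.6, 0.0]
opening: 0.66
```

Run:
```python
from h import *
from cell import arm,optics
plan(arm.state(),[(-40,-20,220),(-40,-20,125)])
for n in ("side","top"):
  c=optics.camera(n); im=c["image"][:,:,::-1]
  if n=="side": im=cv2.resize(im[150:290,190:390],None,fx=4,fy=4,interpolation=cv2.INTER_CUBIC)
  if n=="top": im=cv2.resize(im[125:315,140:345],None,fx=3,fy=3,interpolation=cv2.INTER_CUBIC)
  cv2.imwrite(f"pics/{n}5.png",im)
```

```text
t 11.65 fix [ 47.6 133.4 219.8] yawfix 89.97 tilt [ 0.002 -1.    -0.006] Ffix [-0.4  -0.49  0.04] open 0.66 q [ 0.89  0.39  0.05  0.   -1.22 -2.1 ]
shift cm/100 [-0.1534 -0.0011  0.0875] for (-40, -20, 220)
shift cm/100 [-0.1537  0.0939  0.088 ] for (-40, -20, 125)
```

View pics/side5.png

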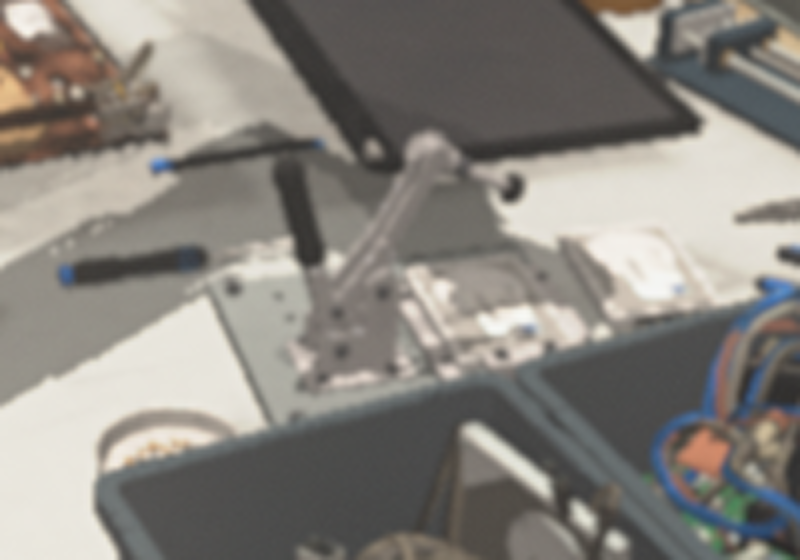

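View pics/top5.png

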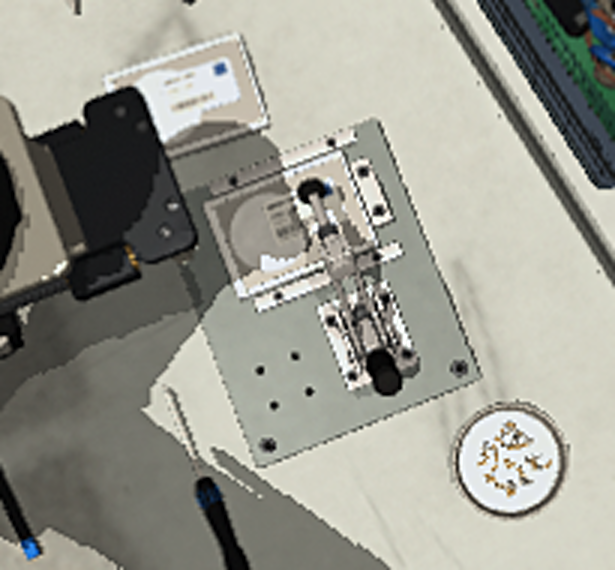

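```bash
python3 - <<'E'
from h import *
t=np.load("top0.npy",allow_pickle=True).item()
z=lambda p:np.array(p,float)/3+[140,125]-0.33
for p,h in [((207,203),23),((240,297),23),((345,152),23),((358,162),26),((384,225),26),((357,135),19),((403,247),19),((233,179),12),((478,377),12)]: print(p,h,F(onz(t,[z(p)],h)[0]).round(1))
E
python3 - <<'E'
import cv2
from cell import optics
im=optics.camera("top")["image"][:,:,::-1][165:230,195:280]
cv2.imwrite("pics/top6.png",cv2.resize(im,None,fx=9,fy=9,interpolation=cv2.INTER_CUBIC))
E
```

```text
(207, 203) 23 [80.4 46.5 23. ]
(240, 297) 23 [13.9 48.8 23. ]
(345, 152) 23 [ 78.1 -51.2  23. ]
(358, 162) 26 [ 68.1 -56.5  26. ]
(384, 225) 26 [ 22.6 -56.9  26. ]
(357, 135) 19 [ 86.6 -63.   19. ]
(403, 247) 19 [  5.1 -63.4  19. ]
(233, 179) 12 [91.2 25.1 12. ]
(478, 377) 12 [-93.2 -77.5  12. ]
```

View pics/top6.png

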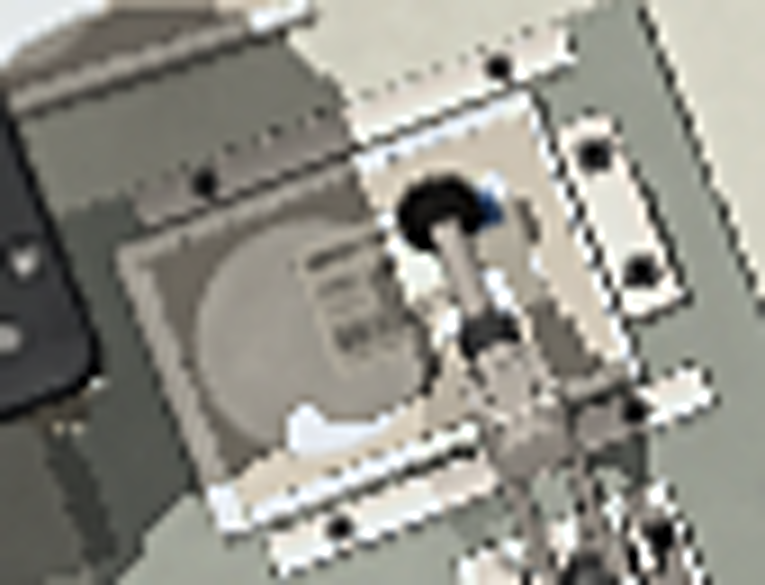

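Run:
```python
from h import *
t=np.load("top0.npy",allow_pickle=True).item()
z=lambda p:np.array(p,float)/9+[195,165]-0.45
for n,p,h in [("drive inner",(540,105),23),("drive inner",(580,215),23),("drive inner",(625,335),23),("drive outer",(120,245),23),("drive outer",(170,390),23),("drive outer",(222,525),23),("block near",(562,140),26),("block near",(622,305),26),("block far",(610,115),26),("block far",(685,290),26),
 ("rail +y end",(135,195),19),("rail +y end",(272,545),19),("rail -y end",(572,40),19),("rail -y end",(708,390),19)]: print(n,h,F(onz(t,[z(p)],h)[0]).round(1))
```

```text
drive inner 23 [ 76.5 -50.3  23. ]
drive inner 23 [ 50.3 -49.4  23. ]
drive inner 23 [ 21.7 -48.7  23. ]
drive outer 23 [82.  47.5 23. ]
drive outer 23 [47.8 48.9 23. ]
drive outer 23 [15.7 49.  23. ]
block near 26 [ 66.9 -51.8  26. ]
block near 26 [ 27.8 -50.4  26. ]
block far 26 [ 68.1 -63.7  26. ]
block far 26 [ 25.7 -64.5  26. ]
rail +y end 19 [92.  40.7 19. ]
rail +y end 19 [ 7.9 40.7 19. ]
rail -y end 19 [ 88.3 -62.5  19. ]
rail -y end 19 [  4.  -61.3  19. ]
```

Drive home: the inner edge lies at the stop's face (about -50), the outer end at about 49, and both match within bias. Now I'll shut the fingers and go to the gap between lever and arm.

Request:
drive_tool --pt "-0.04 0 0.022 0 0" --pt "-0.08 0 0.045 0 0" --pt "-0.12 0 0.07 0 0" --pt "-0.153 0 0.088 0 0" --pt "-0.153 0 0.088 0 0" --pt "-0.153 0 0.088 0 0" --pt "-0.153 0.02 0.088 0 0" --pt "-0.153 0.04 0.088 0 0"

```text
time_s: 12.8
tool_pos: [541.0, 223.2, 173.8]
orientation: [-1.02, -1.464, 1.466]
contact_force: [-0.3, 0.8, -0.5]
opening: 0.003
```

Run:
```python
from h import *
from cell import arm,optics
s=arm.state();plan(s,[(-40,-20,124)])
R=Ro.from_rotvec(s["orientation"]).as_matrix()
for n in ("side","top","wrist"):
  c=optics.camera(n); im=c["image"][:,:,::-1]
  if n=="side": im=cv2.resize(im[130:270,190:390],None,fx=4,fy=4,interpolation=cv2.INTER_CUBIC)
  if n=="top": im=cv2.resize(im[125:315,140:345],None,fx=3,fy=3,interpolation=cv2.INTER_CUBIC)
  cv2.imwrite(f"pics/{n}7.png",im)
```

```text
t 12.8 fix [-41.6 -19.3 173.8] yawfix 89.99 tilt [-0.    -1.     0.001] Ffix [-0.01  0.88 -0.54] open 0.003 q [ 0.73  0.25 -0.27 -0.   -1.05 -1.94]
shift cm/100 [-0.0007  0.0498 -0.0017] for (-40, -20, 124)
```

View pics/side7.png

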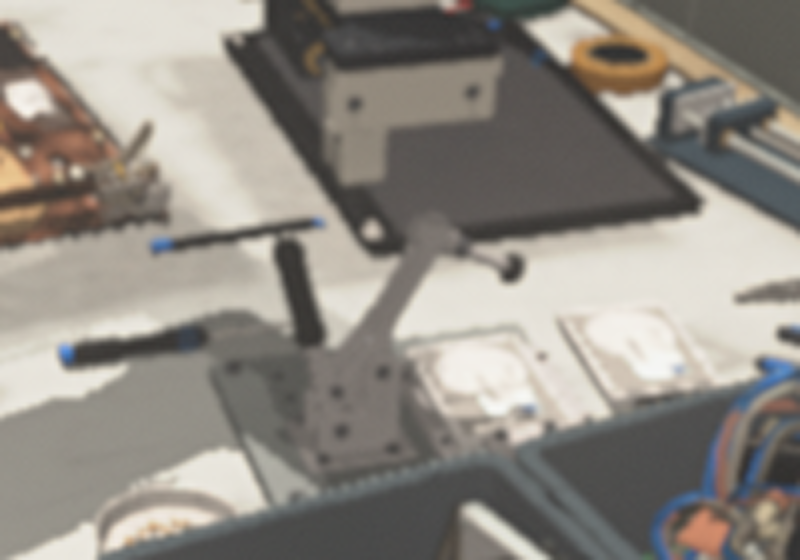

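View pics/wrist7.png

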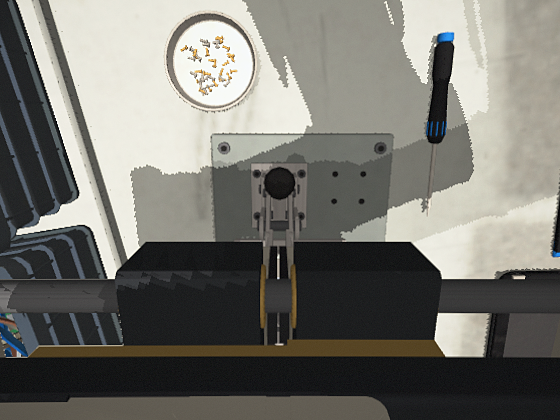

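Side view: the shut fingers (330–388 px) sit over the gap between grip (to ~305) and arm (from ~405) at the target height. The wrist view shows the grip centred at (279,183). I'll descend.

Request:
drive_tool --pt "0 0.01 -0.001 0 0" --pt "0 0.02 -0.001 0 0" --pt "0 0.03 -0.001 0 0" --pt "0 0.04 -0.001 0 0" --pt "0 0.048 -0.001 0 0" --pt "0 0.05 -0.001 0 0" --pt "0 0.05 -0.001 0 0" --pt "0 0.05 -0.001 0 0"

```text
time_s: 13.95
tool_pos: [542.2, 222.8, 125.4]
orientation: [-1.021, -1.465, 1.464]
contact_force: [0.3, 0.2, 0.2]
opening: 0.009
```

Run:
```python
from h import *
from cell import arm,optics
s=arm.state();st(s)
T=[]
for th in np.r_[0,0.2,0.4,0.6,0.8,0.9,1.0,1.1,1.2,1.25,1.3,1.326]:
  e=1.326-th;S=95;r=9
  x=-50-S*np.cos(e)+r*np.sin(e)+10; z=30+S*np.sin(e)+r*np.cos(e); print(th); T.append((round(x,1),-20,round(z,1)))
plan(s,T)
c=optics.camera("side"); im=c["image"][:,:,::-1]
cv2.imwrite("pics/side8.png",cv2.resize(im[130:270,190:390],None,fx=4,fy=4,interpolation=cv2.INTER_CUBIC))
```

```text
t 13.95 fix [-40.6 -20.2 125.4] yawfix 89.95 tilt [ 0.    -1.    -0.001] Ffix [0.32 0.05 0.15] open 0.009 q [ 0.72  0.3  -0.32  0.   -0.95 -1.94]
0.0
0.2
0.4
0.6
0.8
0.9
1.0
1.1
1.2
1.25
1.3
1.326
t 13.95 fix [-40.6 -20.2 125.4] yawfix 89.95 tilt [ 0.    -1.    -0.001] Ffix [0.32 0.05 0.15] open 0.009 q [ 0.72  0.3  -0.32  0.   -0.95 -1.94]
shift cm/100 [0.0002 0.0011 0.0137] for (np.float64(-54.3), -20, np.float64(124.3))
shift cm/100 [0.0001 0.0058 0.0322] for (np.float64(-72.8), -20, np.float64(119.6))
shift cm/100 [0.0001 0.0141 0.0493] for (np.float64(-89.9), -20, np.float64(111.3))
shift cm/100 [0.0001 0.0256 0.0645] for (np.float64(-105.1), -20, np.float64(99.8))
shift cm/100 [0.0001 0.0399 0.077 ] for (np.float64(-117.6), -20, np.float64(85.5))
shift cm/100 [0.0001 0.0479 0.0822] for (np.float64(-122.8), -20, np.float64(77.5))
shift cm/100 [0.0001 0.0564 0.0865] for (np.float64(-127.1), -20, np.float64(69.0))
shift cm/100 [0.0001 0.0653 0.09  ] for (np.float64(-130.6), -20, np.float64(60.1))
shift cm/100 [0.0001 0.0745 0.0925] for (np.float64(-133.1), -20, np.float64(50.9))
shift cm/100 [0.0001 0.0792 0.0934] for (np.float64(-134.0), -20, np.float64(46.2))
shift cm/100 [0.0001 0.0839 0.0941] for (np.float64(-134.7), -20, np.float64(41.5))
shift cm/100 [0.0001 0.0864 0.0944] for (np.float64(-135.0), -20, np.float64(39.0))
```

View pics/side8.png

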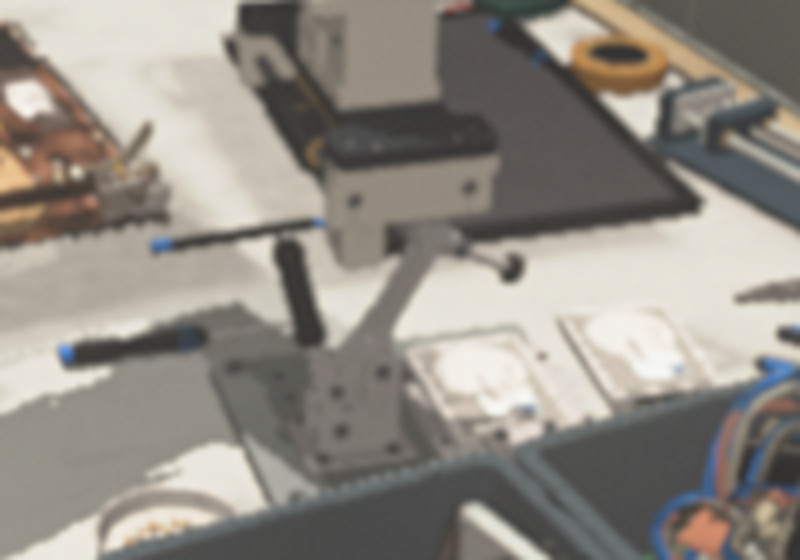

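Fingertips are in the gap, level with the upper grip. I'll start the arc.

Request:
drive_tool --pt "0 0.001 0.014 0 0" --pt "0 0.003 0.023 0 0" --pt "0 0.006 0.032 0 0" --pt "0 0.01 0.041 0 0" --pt "0 0.014 0.049 0 0" --pt "0 0.02 0.057 0 0" --pt "0 0.0256 0.0645 0 0" --pt "0 0.0256 0.0645 0 0"

```text
time_s: 15.0
tool_pos: [480.5, 199.8, 98.8]
orientation: [-1.02, -1.463, 1.466]
contact_force: [0.4, 0.7, 0.5]
opening: 0.004
```

Run:
```python
from h import *
from cell import arm,optics
s=arm.state()
T=[]
for th in np.r_[0.6,0.7,0.8,0.9,1.0,1.1,1.2,1.25,1.3,1.326]:
  e=1.326-th;S=95;r=9
  x=-50-S*np.cos(e)+r*np.sin(e)+10; z=30+S*np.sin(e)+r*np.cos(e); T.append((round(x,1),-20,round(z,1)))
plan(s,T)
c=optics.camera("side"); im=c["image"][:,:,::-1]
cv2.imwrite("pics/side9.png",cv2.resize(im[130:270,190:390],None,fx=4,fy=4,interpolation=cv2.INTER_CUBIC))
```

```text
t 15.0 fix [-106.4  -20.4   98.8] yawfix 89.95 tilt [-0.    -1.     0.001] Ffix [0.64 0.48 0.53] open 0.004 q [ 0.77  0.23 -0.49 -0.   -0.85 -1.99]
shift cm/100 [ 0.0004 -0.001  -0.0013] for (np.float64(-105.1), -20, np.float64(99.8))
shift cm/100 [0.0004 0.0058 0.0053] for (np.float64(-111.7), -20, np.float64(93.0))
shift cm/100 [0.0004 0.0133 0.0112] for (np.float64(-117.6), -20, np.float64(85.5))
shift cm/100 [0.0004 0.0214 0.0163] for (np.float64(-122.8), -20, np.float64(77.5))
shift cm/100 [0.0004 0.0299 0.0206] for (np.float64(-127.1), -20, np.float64(69.0))
shift cm/100 [0.0004 0.0388 0.0241] for (np.float64(-130.6), -20, np.float64(60.1))
shift cm/100 [0.0004 0.048  0.0266] for (np.float64(-133.1), -20, np.float64(50.9))
shift cm/100 [0.0004 0.0527 0.0275] for (np.float64(-134.0), -20, np.float64(46.2))
shift cm/100 [0.0004 0.0574 0.0282] for (np.float64(-134.7), -20, np.float64(41.5))
shift cm/100 [0.0004 0.0599 0.0285] for (np.float64(-135.0), -20, np.float64(39.0))
```

View pics/side9.png

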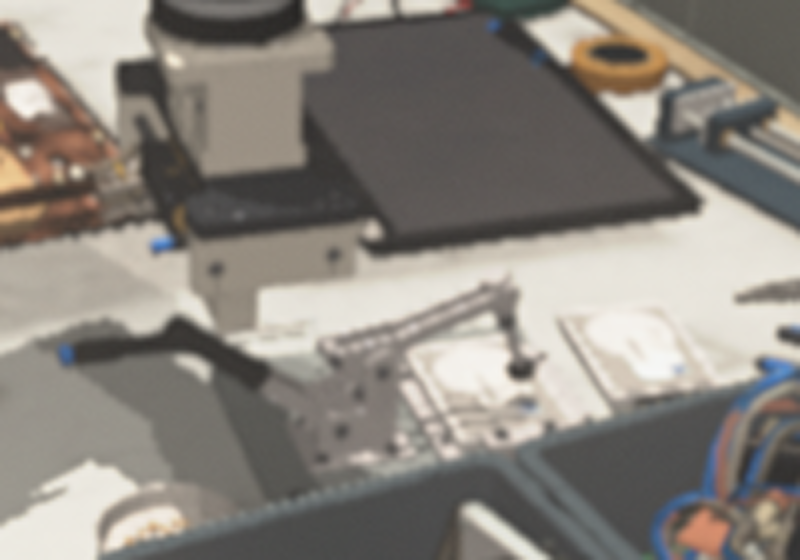

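The lever is about halfway over, with the arm and plunger coming down over the drive. I'll continue through the dead point.

Request:
drive_tool --pt "0 0.006 0.005 0 0" --pt "0 0.014 0.011 0 0" --pt "0 0.022 0.016 0 0" --pt "0 0.03 0.0205 0 0" --pt "0 0.039 0.024 0 0" --pt "0 0.045 0.026 0 0" --pt "0 0.05 0.027 0 0" --pt "0 0.053 0.0275 0 0"

```text
time_s: 16.05
tool_pos: [454.7, 190.2, 45.6]
orientation: [-1.02, -1.462, 1.466]
contact_force: [0.3, -0.6, -0.6]
opening: 0.001
```

Run:
```python
from h import *
from cell import arm,optics
s=arm.state()
plan(s,[(-135,-20,40),(-135,-20,37)])
c=optics.camera("side"); im=c["image"][:,:,::-1]
cv2.imwrite("pics/side10.png",cv2.resize(im[130:270,190:390],None,fx=4,fy=4,interpolation=cv2.INTER_CUBIC))
```

```text
t 16.05 fix [-134.   -20.4   45.6] yawfix 89.92 tilt [-0.001 -1.     0.002] Ffix [ 0.12 -0.68 -0.6 ] open 0.001 q [ 0.8   0.27 -0.61 -0.   -0.7  -2.01]
shift cm/100 [0.0004 0.0056 0.001 ] for (-135, -20, 40)
shift cm/100 [0.0004 0.0086 0.001 ] for (-135, -20, 37)
```

View pics/side10.png

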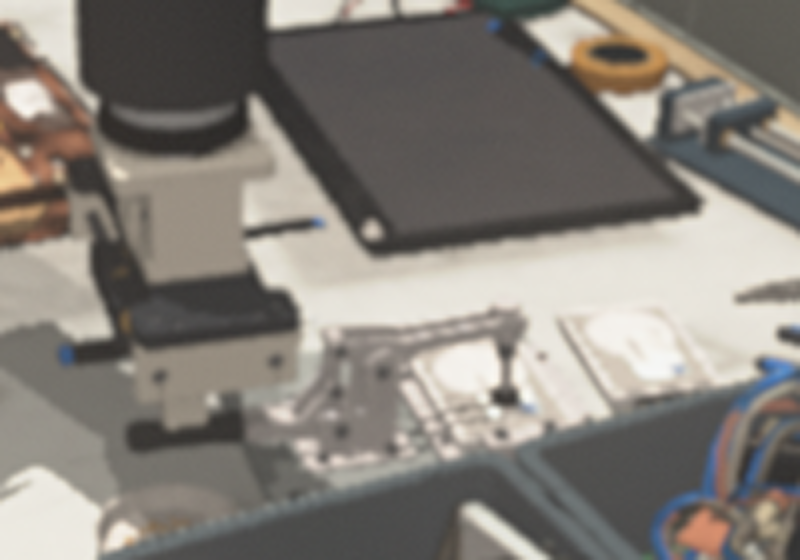

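The lever looks level and the force has dropped to zero, so it snapped over. A gentle press will confirm it's at the stop, then I'll retreat upward.

Request:
drive_tool --pt "0 0.002 0 0 0" --pt "0 0.004 0 0 0" --pt "0 0.006 0 0 0" --pt "0 0.007 0 0 0" --pt "0 0.008 0 0 0" --pt "0 0.008 0 0 0" --pt "0 0.008 0 0 0" --pt "0 0.008 0 0 0"

```text
time_s: 17.1
tool_pos: [455.7, 190.8, 38.5]
orientation: [-1.021, -1.465, 1.464]
contact_force: [0.0, 0.7, 0.2]
opening: 0.002
```

Request:
drive_tool --pt "0 -0.005 0 0 0" --pt "0 -0.03 0 0 0" --pt "0 -0.07 0 0 0" --pt "0 -0.11 0.02 0 0" --pt "0 -0.15 0.05 0 0" --pt "0 -0.19 0.05 0 0" --pt "0 -0.2 0.05 0 0" --pt "0 -0.2 0.05 0 0"

```text
time_s: 18.1
tool_pos: [408.8, 173.7, 239.0]
orientation: [-1.021, -1.466, 1.463]
contact_force: [0.2, 0.2, -0.4]
opening: 0.005
```

Run:
```python
from h import *
from cell import arm,optics
s=arm.state();st(s)
for n in ("side","top"):
  c=optics.camera(n); im=c["image"][:,:,::-1]
  if n=="side": im=cv2.resize(im[150:290,190:390],None,fx=4,fy=4,interpolation=cv2.INTER_CUBIC)
  if n=="top": im=cv2.resize(im[125:315,140:345],None,fx=3,fy=3,interpolation=cv2.INTER_CUBIC)
  cv2.imwrite(f"pics/{n}11.png",im)
s=c=optics.camera("side")
for L in (50,113): print("grip axis proj zoom",L,(proj(c,[W(-50-L,-20,30)])-[190,150])*4)
```

```text
t 18.1 fix [-182.7  -19.9  239. ] yawfix 89.94 tilt [ 0.001 -1.    -0.001] Ffix [ 0.29  0.07 -0.36] open 0.005 q [ 0.85 -0.04 -0.45 -0.   -1.16 -2.07]
grip axis proj zoom 50 [[238.12953121 351.60586477]]
grip axis proj zoom 113 [[121.58019368 368.30629921]]
```

View pics/side11.png

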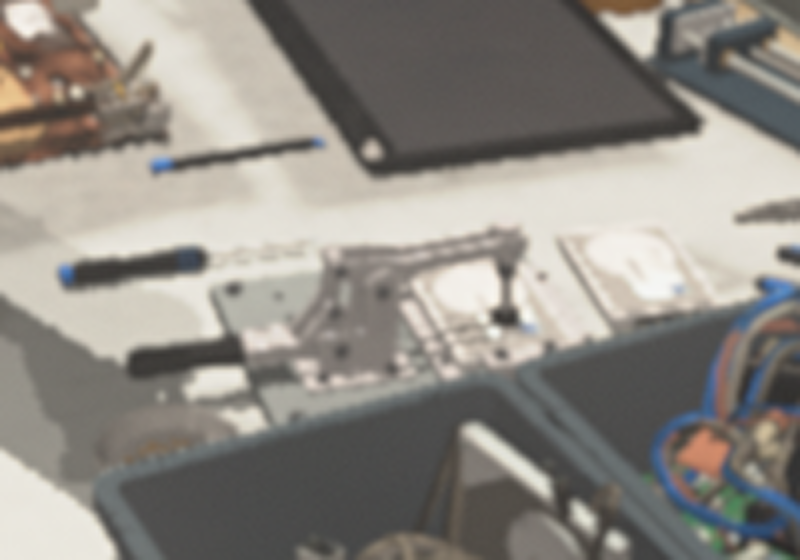

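View pics/top11.png

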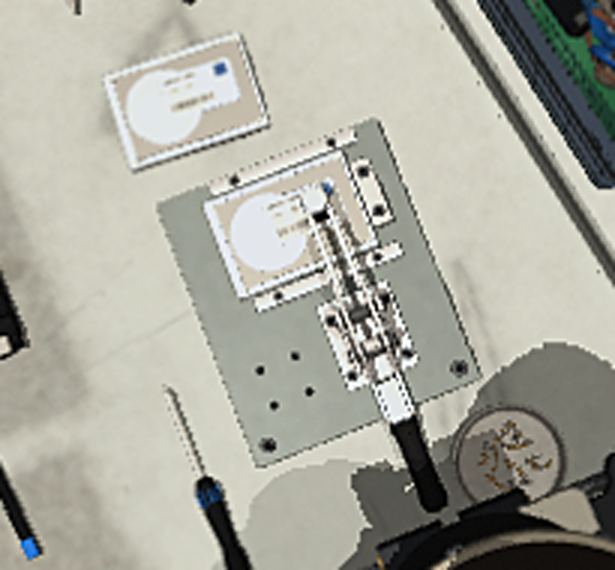

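The side view shows the grip lying level along the predicted locked line, (238,352) to (122,368), with the foot on the drive. In the top view, the drive's outer end is still at (207,203)–(240,297), and the spare, dish and driver haven't moved. Handing in.

Run:
```python
from cell import ticket
print(ticket.close_job())
```

```text
the job is handed in; nothing more can be done
None
```

The drive is home against the end stop and the toggle clamp is locked on it. I handed the job in at about 18 s of the 48 s allowed.

- **Drive:** I pushed it about 33 mm along the channel with the back of one finger until it stalled against the stop, at about 7 N and then 12 N. The top view reads its ends at about y = -50 and +49, against ±50 when fully home. The 1 mm difference matches the offset I saw on the rails and plate edges.
- **Clamp:** I pushed the lever over its arc with the fingers shut, and the force fell to zero past the dead point. After I backed off, the side view showed the lever level on its predicted locked line, with the plunger's foot on the drive.
- **Lock check:** A last press down to 38.5 mm met no force. That fits a grip lying fully down, but it did not actually press against the hard stop.
- **Other items:** The spare drive, screw dish and screwdriver look unmoved in the last pictures, and the robot was touching nothing.
- **Disagreement:** The first readings of the drive's outer end differed by about 4 mm (83 mm from the top camera, 87 mm from the wrist camera). I used the contact force to find the stop instead.

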